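# Uncover the pot and tip the cassava in

### The arm

A 6-joint arm with a two-finger parallel gripper is mounted at the origin on the work surface. World frame = base frame: x ahead of the robot, y to its left, z up, the work surface at z = 0. Lengths are in mm, angles in rad, forces in N, time in s.
With the tool pointing down it reaches from about 275 to 1000 mm from the base axis. Payload 8.4 kg.
Tool frame: the origin (TCP) lies midway between the tips of the shut fingers; the grasp point (between the pads) lies 19 mm behind it; z points along the fingers, y is the line along which they close (so a half turn about z gives the same grasp; the last joint's range is limited). The gripper opens to 85 mm and grips with 20 to 120 N. Pads are 22 mm wide; open, the fingers measure 114 mm over their backs; the gripper's body (76 mm by 85 mm) begins 54 mm behind the grasp point. The pads swing forward as they close: fully open they stand 13 mm farther back than shut.
Start: joints at [1.135, 0.353, 1.633, -0, 1.155, -0.002], TCP at [262.7, 567.112, 199.881] pointing down, gripper open.
Joint ranges: [-2.63, 2.63], [-0.92, 2.1], [0.06, 2.66], [-1.3, 4.44], [0, 2.69], [-3.02, 3.02]. Speed limits (rad/s): [2.22, 2.22, 2.79, 3.14, 3.14, 3.14].

### API

Orientations are given as [roll, pitch, yaw] about the fixed x, y, z axes, in that order (R = Rz(yaw) Ry(pitch) Rx(roll)).
In Python, from rig import r, imaging gives the robot as it stands. The module is installed in compiled form; this text tells all that it offers.
- The arm moves only by the tool arm_command, never from a script. Its argument "deltas" is a list of rows, each an object of numbers: "hand": the finger opening in mm, from 0 to 85.4; "tx", "ty", "tz": the shift along the tool's x, y, z in mm; "wx", "wy", "wz": the turn, a rotation vector about the tool's x, y, z in rad. A call has 1 to 8 rows; each row shifts and turns the commanded pose from where the row before left it, along the tool's axes as they then stand; what a row does not reach is not made up. A row lasts 1/8 s, in which the tool goes at most 62.5 mm and 10.7 degrees, less where a joint would pass 70% of its speed; a pose out of reach is approached as far as the arm can. A call with a gripper value outside its range is refused whole. The fingers move at their own pace and stop on an object; "squeeze" is the grip in N (left out, the last holds). Time passes only in rows, so rows that do not move let the fingers close. It gives the time, the measured TCP pose, the force, the opening and the grip force at its end, in the units of the state.
- r.sense(): the state, without advancing time (a new reading comes with each control period).
- imaging.grab_frame(name): name is "side" or "top"; returns a dict with "image" (480x640x3 uint8, red, green, blue), "mtx" (3x3 intrinsics, pixels), "D" ([k1, k2, p1, p2, k3] as OpenCV has them; the pictures are not rectified), "world_to_cam" (4x4, takes a point from world to camera coordinates). Camera axes: x right, y up, looking along -z (the intrinsics and any distortion apply to the point x, -y, -z); pixel columns grow to the right and rows downward; lengths in mm; the calibration is good to about 2 mm. A picture is of the moment at which its call begins. There is no depth.
- r.sign_off(): hands the job in; it is judged then, once.
The state is a dict: "clock": time; "qpos": joint angles; "qvel": joint speeds; "joint_efforts": joint torques, N m; "eef_pos": TCP position; "tcp_rot": TCP orientation; "contact_force": force on the tool from outside, world axes, zero at the start; "wrist_torque": the same for the moment, N m; "opening": opening from 0.0 (shut) to 1.0 (fully open); "grasp_force": force on a finger pad.
Only numpy, scipy, OpenCV 4.12 (cv2) and the standard library are available. Lean on these libraries where they do the work, as an engineer would, in place of code of your own. Each camera call takes 0.05 s, during which the arm holds its last target. There are 200 camera calls.

### The job

Lift the lid off the cooking pot by its knob and set it down gently, knob up, in the middle of the round wooden trivet. Then tip the rack's tilting bin forward so that all three cassava pieces slide into the pot, and let the bin back down to its rest. Leave the pot standing where it is and leave the bowl, mug, jar and spoons where they are.

Things in the scene. Friction and masses are not known exactly. Their poses are not given: they have to be found in the camera images.
- pot: open round aluminium cooking pot, 220 mm across the rim, 192 mm at the foot, 90 mm high, wall 4 mm, 0.8 kg, loose on the table just in front of the bin's lip. Origin at the centre of its underside, z up
- lid: round aluminium lid lying loosely on the pot, 232 mm across, 56 mm high over all, about 0.26 kg; a shallow plug (198 mm across, 6 mm deep) drops inside the rim. Origin at the centre of its underside (bottom of the plug), z up towards the knob. Plate's top is at most 17 mm above the origin; knob from 32 to 56 mm above it on a thin stem
- knob (a point): middle of the lid's black round knob (36 mm diameter, 24 mm high), on the lid's axis 46 mm above the lid's origin
- trivet: round plain wooden disc fixed on the table, 170 mm across, 14 mm thick; the lid's place. Origin at the centre of its underside
- rack: white plastic rack fixed on the table, 170 mm deep, 190 mm wide, carrying the tilting bin between two side cheeks 138 mm high. Origin at the centre of the underside; its x axis points horizontally from the front (pot side, -x) to the back, y along its width
- bin (a joint): tilt of the grey plastic bin about a level hinge at its front: 0 at rest (floor sloping 0.15 rad down to the back), growing to its stop at 1.1 rad as the back rises and it tips forward over the pot. It is held by nothing and swings back slowly under its own weight when let go; about 5 N at the bar tips it when loaded
- hinge (a point): middle of the bin's hinge axis, which runs along the rack's y; 55 mm in front of the rack's origin and 115 mm above the table
- bin_bar (a point): middle of a level steel bar, 12 mm diameter, 130 mm clear between its posts, along the rack's y on top of the bin's back wall (30 mm gap between bar axis and wall top). At rest it is 162 mm behind and 117 mm above the hinge, 232 mm above the table, turning about the hinge at 200 mm radius. Free behind: it can be hooked there and pulled towards the pot
- bin_lip (a point): middle of the bin's open front edge, where the pieces slide off. The bin is 145 mm wide inside, its floor 160 mm long, side walls 55 mm high
- piece0: one of three chunky cassava pieces lying side by side in the bin: a pale block with rounded edges, 72 x 40 x 40 mm, brown skin left on one side, about 110 g. Origin at its centre
- piece1: one of three chunky cassava pieces lying side by side in the bin: a pale block with rounded edges, 72 x 40 x 40 mm, brown skin left on one side, about 110 g. Origin at its centre
- piece2: one of three chunky cassava pieces lying side by side in the bin: a pale block with rounded edges, 72 x 40 x 40 mm, brown skin left on one side, about 110 g. Origin at its centre
- bowl: white ceramic bowl, 120 mm across, 55 mm high; bystander, origin under its centre
- mug: blue ceramic mug, 76 mm across, 85 mm high; bystander, origin under its centre
- spoon_a: steel spoon 190 mm long lying on the table; bystander
- spoon_b: steel spoon 190 mm long lying on the table; bystander
- jar: closed glass spice jar, 60 mm across, 100 mm high, on the table; bystander, origin under its centre
Not all that is in view belongs to the job. Leave any red or yellow look-alike of the piece0 alone.

How it is judged (in metres and radians):
On the way, in this order (a step that is already met when the one before it is completed fails the run):
1. the lid is held by its knob, clear above the pot (z of lid in the frame of pot above 0.11 m and contact force between the fingers and lid above 0.5 N), for 0.1 s.
2. the lid lies on the trivet, knob up, let go, with the pieces still in the bin (horizontal distance between lid and trivet below 0.04 m and z of lid in the frame of trivet between 0.008 and 0.022 m and angle between lid's own z axis and vertical below 0.1 rad and contact force between the fingers and lid below 0.1 N and linear speed of lid below 0.03 m/s and height (world z) of each of piece0, piece1, piece2 above 0.12 m), for 0.2 s.
3. the bin is tipped well forward (value of joint bin above 0.6 rad), for 0.05 s.
At the end, for the whole second after the job is handed in: All three pieces lie at rest inside the pot (centres within 100 mm of its axis and under 85 mm above its underside), the pot upright and within 40 mm of where it stood; the lid lies flat, knob up, on the trivet, centred within 40 mm, let go; the bin is back at its rest (joint below 0.06 rad) (horizontal distance between lid and trivet below 0.04 m and z of lid in the frame of trivet between 0.008 and 0.022 m and angle between lid's own z axis and vertical below 0.1 rad and contact force between the fingers and lid below 0.1 N and linear speed of lid below 0.03 m/s and horizontal distance between each of piece0, piece1, piece2 and pot below 0.1 m and z of each of piece0, piece1, piece2 in the frame of pot below 0.085 m and value of joint bin below 0.06 rad and angle between pot's own z axis and vertical below 0.08 rad and distance of pot from where it was at the start of the episode below 0.04 m and linear speed of each of piece0, piece1, piece2 below 0.05 m/s); the robot touches nothing.
It fails at once if the lid is dropped onto the trivet or the table (over 0.6 m/s within 45 mm above the trivet's top) (linear speed of lid above 0.6 m/s and height (world z) of lid below 0.059 m).
It fails at once if the pot is tipped over (angle between pot's own z axis and vertical above 0.5 rad).
It fails at once if a bystander (bowl, mug, spoons, jar) is disturbed: moved over 40 mm (distance of any of bowl, spoon_a, spoon_b, mug, jar from where it was at the start of the episode above 0.04 m).
It also fails if it takes over 72 s, if anything falls off the work surface, if the arm or the gripper's body presses on something with over 40 N, if the wrist force passes 120 N, or if a joint passes its speed limit or range.

## Working session

There is one attempt and no reset: what is moved stays moved. The work goes in short steps, Python scripts to look and compute and a tool call to move; the robot and the scene stay as the last step left them, time stands still between calls to the robot, and variables do not carry over. Pictures are saved under pics/ and viewed, at most 10 in all, crops included, and the job is handed in when it is done.

Besides the shell and the picture viewer there is one more tool, called after "Emit:" as name(argument=value, ...), one argument or row to a line, values as JSON. arm_command: Moves the arm, as the interface text tells. Its arguments: {"type":"object","properties":{"deltas":{"type":"array"},"squeeze":{"type":"number"}},"required":["deltas"]}

```bash
mkdir -p pics && python3 - <<'E'
from rig import r, imaging
import cv2,pickle
for n in("top","side"):
    f=imaging.grab_frame(n); cv2.imwrite(f"pics/{n}0.png",f["image"][:,:,::-1]); pickle.dump(f,open(f"{n}0.pkl","wb"))
    print(f["mtx"],f["D"],f["world_to_cam"])
print(r.sense())
E
```

```text
[[603.08493579   0.         322.42691876]
 [  0.         603.08493579 241.28678651]
 [  0.           0.           1.        ]] [0.0580877 0.        0.        0.        0.       ] [[ 3.75295474e-03 -9.99944063e-01 -9.88870985e-03  5.68261102e+01]
 [ 9.98230991e-01  3.15939059e-03  5.93709268e-02 -5.09030038e+02]
 [-5.93363634e-02 -1.00940330e-02  9.98187010e-01 -1.61059597e+03]
 [ 0.00000000e+00  0.00000000e+00  0.00000000e+00  1.00000000e+00]]
[[566.57204777   0.         319.25523436]
 [  0.         566.57204777 237.60006411]
 [  0.           0.           1.        ]] [-0.06334619  0.          0.          0.          0.        ] [[ 9.99783728e-01 -9.76774140e-03  1.83599927e-02 -4.99635802e+02]
 [-5.63057296e-03  7.22727743e-01  6.91109909e-01 -1.44049944e+02]
 [-2.00198590e-02 -6.91063819e-01  7.22516438e-01 -1.43704373e+03]
 [ 0.00000000e+00  0.00000000e+00  0.00000000e+00  1.00000000e+00]]
{'clock': 0.1, 'qpos': array([ 1.13461178e+00,  3.53599223e-01,  1.63408856e+00, -7.31896588e-06,
        1.15520820e+00, -2.39632247e-03]), 'qvel': array([ 4.62350274e-04, -3.06027752e-03, -2.43153766e-03, -8.20063463e-04,
       -9.26393945e-06, -1.54618647e-04]), 'joint_efforts': array([-6.51709015e-04, -6.06358123e+01, -3.42817140e+01, -2.08462611e-04,
        4.11581612e-03, -2.79147662e-05]), 'eef_pos': array([262.48780119, 566.66863092, 199.2117652 ]), 'tcp_rot': array([-3.14028932e+00,  3.56891272e-06,  2.70780739e+00]), 'contact_force': array([-0.89558284, -0.34916851, -0.88843444]), 'wrist_torque': array([ 0.02935839,  0.02597426, -0.01673577]), 'grasp_force': 0.0, 'opening': 0.9984390807274958}
```

View pics/top0.png

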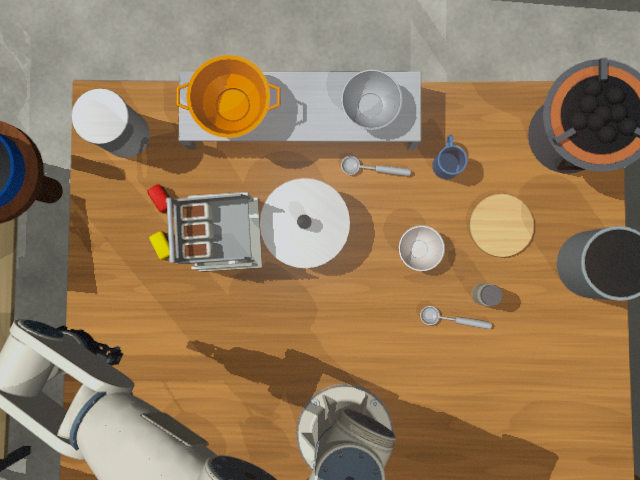

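View pics/side0.png

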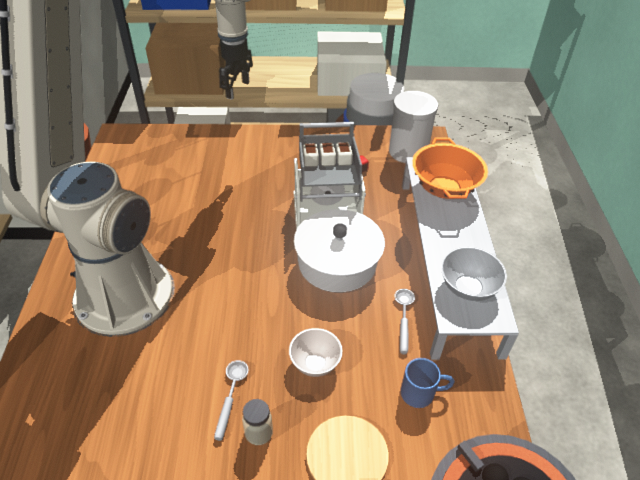

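The top view shows the knob at about (304,222), the trivet at (502,225), the bowl at (421,248), and the rack with its bar on the left at x≈172. The side view shows the knob at (340,230) and the bar at about (300..354,125). Three candidates for the cassava: the white blocks with brown skin in the bin at top (194,212), (196,230) and (197,249); red at (158,198); yellow at (160,245). The three in the bin fit the description, because they are pale with brown skin and lie side by side. I'll confirm this in an enlarged crop.

```bash
python3 - <<'E'
import cv2,numpy as np
t=cv2.imread("pics/top0.png")[170:290,140:360]; s=cv2.imread("pics/side0.png")[110:290,280:400]
t=cv2.resize(t,None,fx=2,fy=2,interpolation=cv2.INTER_CUBIC); s=cv2.resize(s,None,fx=3,fy=3,interpolation=cv2.INTER_CUBIC)
c=np.zeros((540,800,3),np.uint8); c[:240,:440]=t; c[:540,440:800]=s; cv2.imwrite("pics/crop0.png",c)
E
cat > h.py <<'E'
import numpy as np,cv2,pickle
from scipy.optimize import least_squares
F={n:pickle.load(open(f"{n}0.pkl","rb")) for n in("top","side")}
S=np.diag([1,-1,-1.])
def proj(n,p):
    f=F[n];W=S@f["world_to_cam"][:3]
    return cv2.projectPoints(np.array(p,float).reshape(-1,1,3),cv2.Rodrigues(W[:,:3])[0],W[:,3],f["mtx"],np.array(f["D"]))[0].reshape(-1,2)
def onz(n,uv,z):
    f=F[n];W=S@f["world_to_cam"][:3]
    x=cv2.undistortPoints(np.array([[uv]],float),f["mtx"],np.array(f["D"]))[0,0]
    d=W[:,:3].T@[x[0],x[1],1];c=-W[:,:3].T@W[:,3]
    return c+d*(z-c[2])/d[2]
def tri(a,b):
    q=least_squares(lambda p:np.r_[proj("top",p)[0]-a,proj("side",p)[0]-b],[500,100,100])
    return q.x.round(1),q.fun.round(1)
E
python3 - <<'E'
from h import *
print(tri([304,222],[340,230])); print(onz("top",(304,222),130),onz("side",(340,230),130))
print("trivet",onz("top",(502,225),14),onz("side",(347.5,455),14))
print("bowl",onz("top",(421,248),55),"mug",onz("top",(450,162),85),"jar",onz("top",(490,295),100))
E
```

```text
(array([550.4, 103.8, 132. ]), array([-0. , -0.1, -0.1,  0. ]))
[550.38700899 103.88256706 130.        ] [550.66428481 105.78434696 130.        ]
trivet [ 554.18110694 -422.70850622   14.        ] [ 553.00725285 -423.70729616   14.        ]
bowl [ 489.67257775 -200.18407395   55.        ] mug [ 711.14092266 -271.27549825   85.        ] jar [ 369.3856077  -365.57551665  100.        ]
```

View pics/crop0.png

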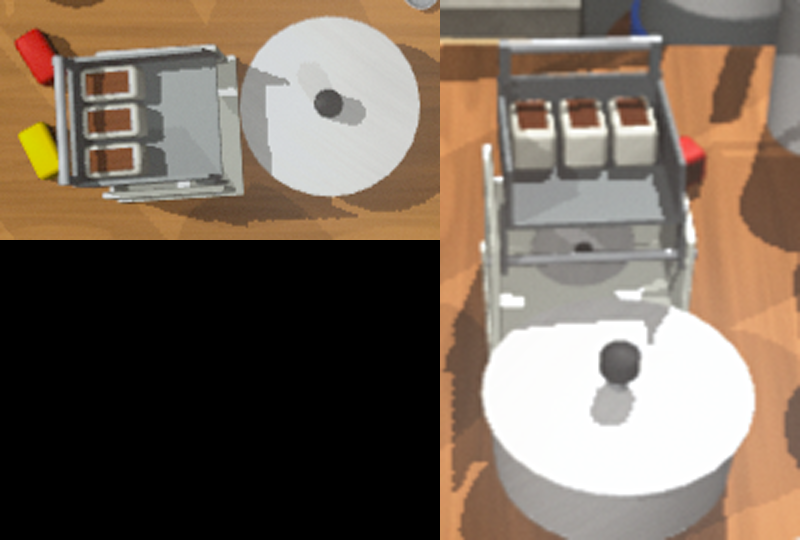

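The crop confirms it: three pale blocks with brown skin lie in the bin, and the red and yellow blocks are on the table behind it. The bar ends are at top (170,198) and (173,262). First the lid.

```bash
python3 - <<'E'
from h import *
a=tri([170,198.5],[353.3,123.3]);b=tri([173,262],[301.7,124.3]);print("bar ends",a,b)
print([onz(n,u,232).round(1) for n,u in(("top",(170,198.5)),("side",(353.3,123.3)),("top",(173,262)),("side",(301.7,124.3)))])
E
```

```text
bar ends (array([593.9, 411.9, 239.4]), array([-0. ,  0.2,  0.2, -0. ])) (array([448.3, 402. , 241.1]), array([-0. , -0.9, -1. ,  0.1]))
[array([595.2, 413.9, 232. ]), array([594.4, 422.5, 232. ]), array([446.5, 404.2, 232. ]), array([450.9, 415.2, 232. ])]
```

Emit:
arm_command(
  deltas=[
    {"tz": -45,"wz": -0.145},
    {"tz": -45,"wz": -0.145},
    {"tz": -45,"wz": -0.144},
    {"tx": -32,"ty": -51},
    {"tx": -32,"ty": -51},
    {"tx": -32,"ty": -51},
    {"tx": -32,"ty": -51},
    {"tx": -32,"ty": -51},
  ],
  squeeze=40,
)

```text
schema error: expected keys hand, tx, ty, tz, wx, wy, wz
```

Emit:
arm_command(
  deltas=[
    {"hand": 85,"tx": 0,"ty": 0,"tz": -45,"wx": 0,"wy": 0,"wz": -0.145},
    {"hand": 85,"tx": 0,"ty": 0,"tz": -45,"wx": 0,"wy": 0,"wz": -0.145},
    {"hand": 85,"tx": 0,"ty": 0,"tz": -45,"wx": 0,"wy": 0,"wz": -0.144},
    {"hand": 85,"tx": -32,"ty": -51,"tz": 0,"wx": 0,"wy": 0,"wz": 0},
    {"hand": 85,"tx": -32,"ty": -51,"tz": 0,"wx": 0,"wy": 0,"wz": 0},
    {"hand": 85,"tx": -32,"ty": -51,"tz": 0,"wx": 0,"wy": 0,"wz": 0},
    {"hand": 85,"tx": -32,"ty": -51,"tz": 0,"wx": 0,"wy": 0,"wz": 0},
    {"hand": 85,"tx": -32,"ty": -51,"tz": 0,"wx": 0,"wy": 0,"wz": 0},
  ],
  squeeze=40,
)

```text
clock: 1.1
eef_pos: [423.3, 310.3, 334.7]
tcp_rot: [-3.141, -0.0, -3.141]
contact_force: [1.4, -0.6, 0.3]
opening: 0.995
grasp_force: 0.0
```

Emit:
arm_command(
  deltas=[
    {"hand": 85,"tx": -32,"ty": -51,"tz": 0,"wx": 0,"wy": 0,"wz": 0},
    {"hand": 85,"tx": -32,"ty": -51,"tz": 0,"wx": 0,"wy": 0,"wz": 0},
    {"hand": 85,"tx": -32,"ty": -51,"tz": 0,"wx": 0,"wy": 0,"wz": 0},
    {"hand": 85,"tx": -31,"ty": -52,"tz": 0,"wx": 0,"wy": 0,"wz": 0},
    {"hand": 85,"tx": 0,"ty": 0,"tz": 50,"wx": 0,"wy": 0,"wz": 0},
    {"hand": 85,"tx": 0,"ty": 0,"tz": 50,"wx": 0,"wy": 0,"wz": 0},
    {"hand": 85,"tx": 0,"ty": 0,"tz": 40,"wx": 0,"wy": 0,"wz": 0},
    {"hand": 85,"tx": 0,"ty": 0,"tz": 0,"wx": 0,"wy": 0,"wz": 0},
  ],
)

```text
clock: 2.1
eef_pos: [547.3, 106.6, 191.9]
tcp_rot: [-3.14, -0.006, -3.142]
contact_force: [0.6, -0.0, 0.6]
opening: 0.993
grasp_force: 0.0
```

Emit:
arm_command(
  deltas=[
    {"hand": 85,"tx": -3,"ty": -2,"tz": 25,"wx": 0,"wy": 0,"wz": 0},
    {"hand": 85,"tx": 0,"ty": 0,"tz": 25,"wx": 0,"wy": 0,"wz": 0},
    {"hand": 85,"tx": 0,"ty": 0,"tz": 20,"wx": 0,"wy": 0,"wz": 0},
    {"hand": 85,"tx": 0,"ty": 0,"tz": 13,"wx": 0,"wy": 0,"wz": 0},
    {"hand": 85,"tx": 0,"ty": 0,"tz": 0,"wx": 0,"wy": 0,"wz": 0},
    {"hand": 50,"tx": 0,"ty": 0,"tz": 0,"wx": 0,"wy": 0,"wz": 0},
  ],
)

```text
clock: 2.85
eef_pos: [553.6, 105.3, 113.0]
tcp_rot: [3.141, 0.002, -3.141]
contact_force: [-0.0, 0.2, 0.1]
opening: 0.81
grasp_force: 0.0
```

```bash
python3 - <<'E'
from rig import r, imaging
import cv2,numpy as np
t=imaging.grab_frame("top")["image"][160:280,220:380,::-1]; s=imaging.grab_frame("side")["image"][180:300,280:400,::-1]
cv2.imwrite("pics/grasp.png",np.hstack([cv2.resize(t,None,fx=2.8,fy=3),cv2.resize(s,None,fx=2.9,fy=3)]))
E
```

```text
(no output)
```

View pics/grasp.png

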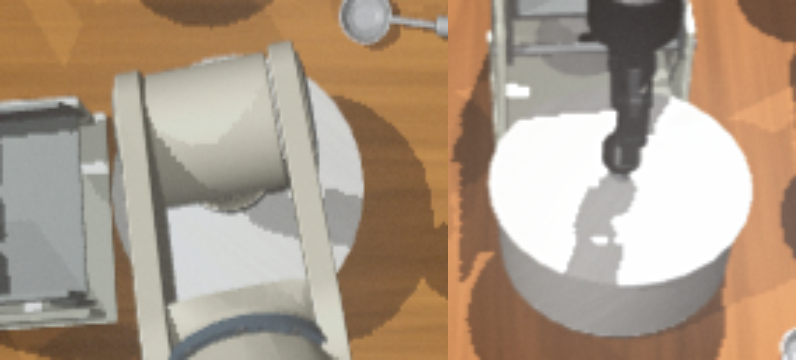

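The side crop shows the front finger directly in front of the knob at (622,155), in line with it. Next I close and lift.

Emit:
arm_command(
  deltas=[
    {"hand": 50,"tx": 2,"ty": 0,"tz": 4,"wx": 0,"wy": 0,"wz": 0},
    {"hand": 25,"tx": 0,"ty": 0,"tz": 0,"wx": 0,"wy": 0,"wz": 0},
    {"hand": 25,"tx": 0,"ty": 0,"tz": 0,"wx": 0,"wy": 0,"wz": 0},
    {"hand": 25,"tx": 0,"ty": 0,"tz": 0,"wx": 0,"wy": 0,"wz": 0},
    {"hand": 25,"tx": 0,"ty": 0,"tz": 0,"wx": 0,"wy": 0,"wz": 0},
    {"hand": 25,"tx": 0,"ty": 0,"tz": 0,"wx": 0,"wy": 0,"wz": 0},
  ],
  squeeze=50,
)

```text
clock: 3.7
eef_pos: [550.9, 104.7, 108.6]
tcp_rot: [-3.141, 0.0, -3.141]
contact_force: [-2.9, -3.2, 7.7]
opening: 0.296
grasp_force: 3.9
```

```bash
python3 - <<'E'
from rig import r, imaging
import cv2,numpy as np
print(r.sense())
s=imaging.grab_frame("side")["image"][180:300,270:410,::-1]
cv2.imwrite("pics/grasp2.png",cv2.resize(s,None,fx=5,fy=5,interpolation=cv2.INTER_CUBIC))
E
```

```text
{'clock': 3.7, 'qpos': array([ 1.85632923e-01,  3.59769531e-01,  1.85348518e+00, -8.36450483e-04,
        9.28264130e-01, -1.38501435e+00]), 'qvel': array([ 1.83880986e-04, -1.38912797e-04,  1.73162686e-03, -1.86780508e-05,
       -1.29052092e-04,  6.53360890e-04]), 'joint_efforts': array([ 1.34196315e+00, -5.16576290e+01, -2.80488843e+01,  6.13086708e-01,
       -1.00700062e+00,  2.25365750e-02]), 'eef_pos': array([550.8658184 , 104.72117743, 108.62510218]), 'tcp_rot': array([-3.14094810e+00,  1.96080559e-04, -3.14124045e+00]), 'contact_force': array([-2.90743122, -3.15436971,  7.70078576]), 'wrist_torque': array([-0.43169325,  0.429195  , -0.00958779]), 'grasp_force': 3.8822221158716275, 'opening': 0.29566907540873794}
```

View pics/grasp2.png

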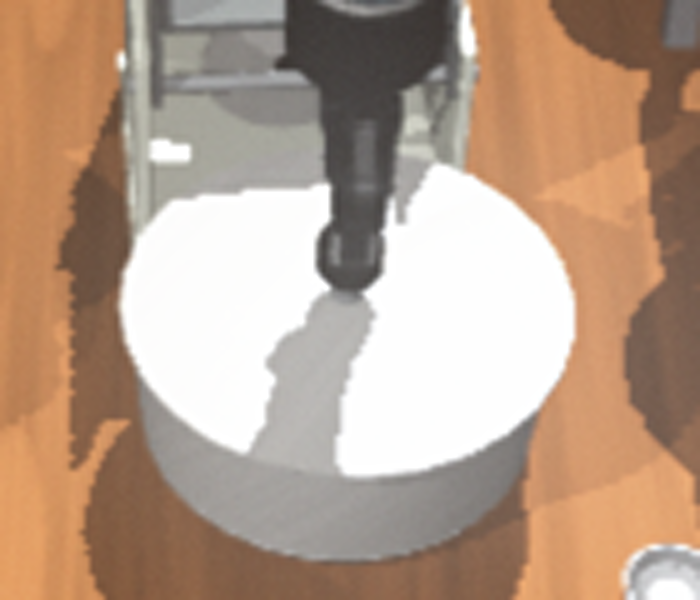

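The finger tips hold only the upper half of the knob (tips at about (350,262)). I'll reopen, lower the hand and regrip.

Emit:
arm_command(
  deltas=[
    {"hand": 55,"tx": 0,"ty": 0,"tz": 0,"wx": 0,"wy": 0,"wz": 0},
    {"hand": 55,"tx": 0,"ty": 0,"tz": 0,"wx": 0,"wy": 0,"wz": 0},
    {"hand": 55,"tx": 0,"ty": 0,"tz": 8,"wx": 0,"wy": 0,"wz": 0},
    {"hand": 55,"tx": 0,"ty": 0,"tz": 0,"wx": 0,"wy": 0,"wz": 0},
    {"hand": 20,"tx": 0,"ty": 0,"tz": 0,"wx": 0,"wy": 0,"wz": 0},
    {"hand": 20,"tx": 0,"ty": 0,"tz": 0,"wx": 0,"wy": 0,"wz": 0},
    {"hand": 20,"tx": 0,"ty": 0,"tz": 0,"wx": 0,"wy": 0,"wz": 0},
    {"hand": 20,"tx": 0,"ty": 0,"tz": 0,"wx": 0,"wy": 0,"wz": 0},
  ],
  squeeze=50,
)

```text
clock: 4.75
eef_pos: [550.8, 105.2, 100.1]
tcp_rot: [3.142, 0.0, -3.141]
contact_force: [-1.0, 0.7, 4.6]
opening: 0.386
grasp_force: 49.6
```

Emit:
arm_command(
  deltas=[
    {"hand": 20,"tx": 0,"ty": 0,"tz": -8,"wx": 0,"wy": 0,"wz": 0},
    {"hand": 20,"tx": 0,"ty": 0,"tz": -15,"wx": 0,"wy": 0,"wz": 0},
    {"hand": 20,"tx": 0,"ty": 0,"tz": -25,"wx": 0,"wy": 0,"wz": 0},
    {"hand": 20,"tx": 0,"ty": 0,"tz": -35,"wx": 0,"wy": 0,"wz": 0},
    {"hand": 20,"tx": 0,"ty": 0,"tz": -25,"wx": 0,"wy": 0,"wz": 0},
    {"hand": 20,"tx": 0,"ty": 0,"tz": -12,"wx": 0,"wy": 0,"wz": 0},
    {"hand": 20,"tx": 0,"ty": 0,"tz": 0,"wx": 0,"wy": 0,"wz": 0},
    {"hand": 20,"tx": 0,"ty": 0,"tz": 0,"wx": 0,"wy": 0,"wz": 0},
  ],
)

```text
clock: 5.75
eef_pos: [550.1, 105.1, 218.9]
tcp_rot: [-3.141, -0.002, -3.141]
contact_force: [0.0, 0.6, -1.4]
opening: 0.386
grasp_force: 49.9
```

```bash
python3 - <<'E'
from rig import r, imaging
import cv2,numpy as np
s=imaging.grab_frame("side")["image"][100:320,240:440,::-1]
cv2.imwrite("pics/lift.png",cv2.resize(s,None,fx=2.5,fy=2.5,interpolation=cv2.INTER_CUBIC))
E
```

```text
(no output)
```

View pics/lift.png

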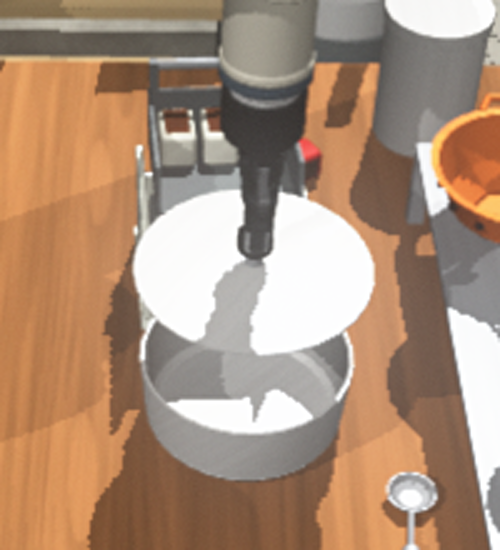

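The lid is held level by its knob (255,240), clear above the pot. I carry it to the trivet.

Emit:
arm_command(
  deltas=[
    {"hand": 20,"tx": 0,"ty": -15,"tz": 0,"wx": 0,"wy": 0,"wz": 0},
    {"hand": 20,"tx": 0,"ty": -30,"tz": 0,"wx": 0,"wy": 0,"wz": 0},
    {"hand": 20,"tx": 0,"ty": -40,"tz": 0,"wx": 0,"wy": 0,"wz": 0},
    {"hand": 20,"tx": 0,"ty": -45,"tz": 0,"wx": 0,"wy": 0,"wz": 0},
    {"hand": 20,"tx": 0,"ty": -45,"tz": 0,"wx": 0,"wy": 0,"wz": 0},
    {"hand": 20,"tx": 0,"ty": -45,"tz": 0,"wx": 0,"wy": 0,"wz": 0},
    {"hand": 20,"tx": 0,"ty": -45,"tz": 0,"wx": 0,"wy": 0,"wz": 0},
    {"hand": 20,"tx": 0,"ty": -45,"tz": 0,"wx": 0,"wy": 0,"wz": 0},
  ],
)

```text
clock: 6.8
eef_pos: [550.0, -207.1, 219.3]
tcp_rot: [3.142, -0.001, 3.142]
contact_force: [0.3, -0.3, -1.7]
opening: 0.387
grasp_force: 50.0
```

Emit:
arm_command(
  deltas=[
    {"hand": 20,"tx": 0,"ty": -45,"tz": 0,"wx": 0,"wy": 0,"wz": 0},
    {"hand": 20,"tx": 0,"ty": -45,"tz": 0,"wx": 0,"wy": 0,"wz": 0},
    {"hand": 20,"tx": 0,"ty": -45,"tz": 0,"wx": 0,"wy": 0,"wz": 0},
    {"hand": 20,"tx": 0,"ty": -40,"tz": 0,"wx": 0,"wy": 0,"wz": 0},
    {"hand": 20,"tx": 0,"ty": -28,"tz": 0,"wx": 0,"wy": 0,"wz": 0},
    {"hand": 20,"tx": 0,"ty": -15,"tz": 0,"wx": 0,"wy": 0,"wz": 0},
    {"hand": 20,"tx": 0,"ty": 0,"tz": 0,"wx": 0,"wy": 0,"wz": 0},
    {"hand": 20,"tx": 0,"ty": 0,"tz": 0,"wx": 0,"wy": 0,"wz": 0},
  ],
)

```text
clock: 7.8
eef_pos: [550.8, -421.9, 219.7]
tcp_rot: [3.141, -0.0, -3.141]
contact_force: [-0.7, 0.7, -2.6]
opening: 0.386
grasp_force: 50.1
```

Emit:
arm_command(
  deltas=[
    {"hand": 20,"tx": -2.5,"ty": -1.5,"tz": 15,"wx": 0,"wy": 0,"wz": 0},
    {"hand": 20,"tx": 0,"ty": 0,"tz": 30,"wx": 0,"wy": 0,"wz": 0},
    {"hand": 20,"tx": 0,"ty": 0,"tz": 35,"wx": 0,"wy": 0,"wz": 0},
    {"hand": 20,"tx": 0,"ty": 0,"tz": 35,"wx": 0,"wy": 0,"wz": 0},
    {"hand": 20,"tx": 0,"ty": 0,"tz": 30,"wx": 0,"wy": 0,"wz": 0},
    {"hand": 20,"tx": 0,"ty": 0,"tz": 20,"wx": 0,"wy": 0,"wz": 0},
    {"hand": 20,"tx": 0,"ty": 0,"tz": 10,"wx": 0,"wy": 0,"wz": 0},
    {"hand": 20,"tx": 0,"ty": 0,"tz": 5,"wx": 0,"wy": 0,"wz": 0},
  ],
)

```text
clock: 8.8
eef_pos: [553.7, -424.3, 39.8]
tcp_rot: [-3.141, 0.0, -3.141]
contact_force: [0.5, 0.1, -0.8]
opening: 0.381
grasp_force: 50.1
```

Emit:
arm_command(
  deltas=[
    {"hand": 20,"tx": 0,"ty": 0,"tz": 3,"wx": 0,"wy": 0,"wz": 0},
    {"hand": 20,"tx": 0,"ty": 0,"tz": 2.5,"wx": 0,"wy": 0,"wz": 0},
    {"hand": 20,"tx": 0,"ty": 0,"tz": 2,"wx": 0,"wy": 0,"wz": 0},
    {"hand": 20,"tx": 0,"ty": 0,"tz": 0,"wx": 0,"wy": 0,"wz": 0},
  ],
)

```text
clock: 9.3
eef_pos: [553.4, -424.4, 32.5]
tcp_rot: [-3.141, 0.0, -3.141]
contact_force: [-0.6, 0.3, -2.2]
opening: 0.386
grasp_force: 50.1
```

Emit:
arm_command(
  deltas=[
    {"hand": 20,"tx": 0,"ty": 0,"tz": 1.5,"wx": 0,"wy": 0,"wz": 0},
    {"hand": 20,"tx": 0,"ty": 0,"tz": 1,"wx": 0,"wy": 0,"wz": 0},
    {"hand": 20,"tx": 0,"ty": 0,"tz": 0.5,"wx": 0,"wy": 0,"wz": 0},
    {"hand": 20,"tx": 0,"ty": 0,"tz": 0,"wx": 0,"wy": 0,"wz": 0},
  ],
)

```text
clock: 9.8
eef_pos: [553.4, -424.4, 29.9]
tcp_rot: [-3.141, 0.0, -3.141]
contact_force: [-2.9, 1.6, 5.4]
opening: 0.382
grasp_force: 50.8
```

Contact is made (+5 N upward), so I release, wait and go straight up.

Emit:
arm_command(
  deltas=[
    {"hand": 45,"tx": 0,"ty": 0,"tz": 0,"wx": 0,"wy": 0,"wz": 0},
    {"hand": 70,"tx": 0,"ty": 0,"tz": 0,"wx": 0,"wy": 0,"wz": 0},
    {"hand": 75,"tx": 0,"ty": 0,"tz": 0,"wx": 0,"wy": 0,"wz": 0},
    {"hand": 75,"tx": 0,"ty": 0,"tz": 0,"wx": 0,"wy": 0,"wz": 0},
    {"hand": 75,"tx": 0,"ty": 0,"tz": -20,"wx": 0,"wy": 0,"wz": 0},
    {"hand": 75,"tx": 0,"ty": 0,"tz": -50,"wx": 0,"wy": 0,"wz": 0},
    {"hand": 75,"tx": 0,"ty": 0,"tz": -60,"wx": 0,"wy": 0,"wz": 0},
    {"hand": 75,"tx": 0,"ty": 0,"tz": -60,"wx": 0,"wy": 0,"wz": 0},
  ],
)

```text
clock: 10.8
eef_pos: [553.4, -424.3, 222.9]
tcp_rot: [-3.141, 0.001, -3.141]
contact_force: [1.7, -0.1, -0.1]
opening: 0.879
grasp_force: 0.0
```

Emit:
arm_command(
  deltas=[
    {"hand": 75,"tx": 0,"ty": 0,"tz": -60,"wx": 0,"wy": 0,"wz": 0},
    {"hand": 75,"tx": 0,"ty": 40,"tz": -45,"wx": 0,"wy": 0,"wz": 0},
    {"hand": 75,"tx": 0,"ty": 55,"tz": -20,"wx": 0,"wy": 0,"wz": 0},
    {"hand": 75,"tx": 0,"ty": 60,"tz": 0,"wx": 0,"wy": 0,"wz": 0},
    {"hand": 75,"tx": 0,"ty": 60,"tz": 0,"wx": 0,"wy": 0,"wz": 0},
    {"hand": 75,"tx": 0,"ty": 60,"tz": 0,"wx": 0,"wy": 0,"wz": 0},
    {"hand": 75,"tx": 0,"ty": 60,"tz": 0,"wx": 0,"wy": 0,"wz": 0},
    {"hand": 75,"tx": 0,"ty": 60,"tz": 0,"wx": 0,"wy": 0,"wz": 0},
  ],
)

```text
clock: 11.8
eef_pos: [552.9, -27.4, 346.2]
tcp_rot: [-3.141, 0.002, -3.142]
contact_force: [0.5, -0.7, 1.2]
opening: 0.878
grasp_force: 0.0
```

```bash
python3 - <<'E'
from rig import r, imaging
import cv2,numpy as np,pickle
for n in("top","side"):
    f=imaging.grab_frame(n); cv2.imwrite(f"pics/{n}1.png",f["image"][:,:,::-1])
t=cv2.imread("pics/top1.png"); s=cv2.imread("pics/side1.png")
c=np.zeros((600,800,3),np.uint8)
c[:300,:400]=cv2.resize(t[190:250,150:230],None,fx=5,fy=5,interpolation=cv2.INTER_CUBIC)
c[:300,400:]=cv2.resize(s[110:170,285:365],None,fx=5,fy=5,interpolation=cv2.INTER_CUBIC)
c[300:600,:400]=cv2.resize(t[165:285,430:590],None,fx=2.5,fy=2.5)
c[300:600,400:]=cv2.resize(s[360:480,260:420],None,fx=2.5,fy=2.5)
cv2.imwrite("pics/c1.png",c)
E
```

```text
(no output)
```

View pics/c1.png

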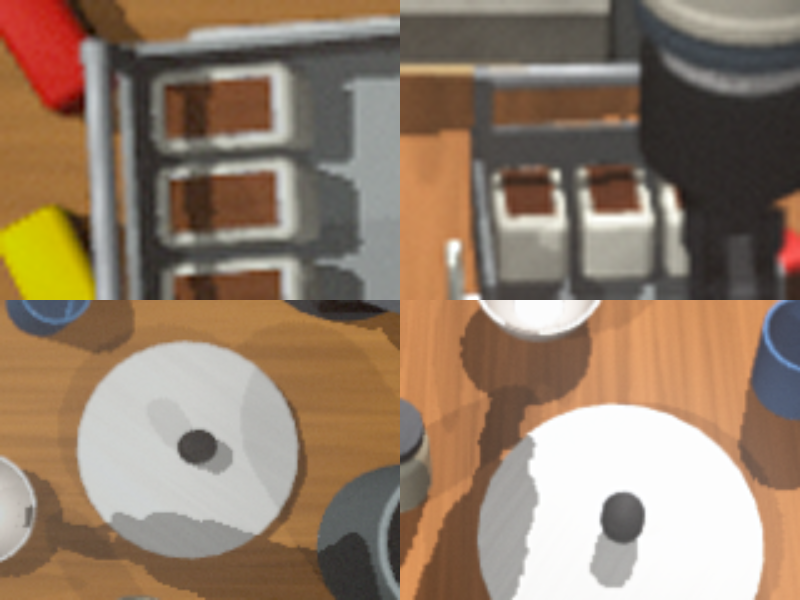

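The lid lies on the trivet with its knob up (top crop (197,447)), let go. The bar shows at top (169,199)–(173,262). Now I move above the bar.

Emit:
arm_command(
  deltas=[
    {"hand": 75,"tx": 0,"ty": 30,"tz": 0,"wx": 0,"wy": 0,"wz": -0.066},
    {"hand": 70,"tx": 0,"ty": 55,"tz": 0,"wx": 0,"wy": 0,"wz": 0},
    {"hand": 60,"tx": 0,"ty": 60,"tz": 0,"wx": 0,"wy": 0,"wz": 0},
    {"hand": 55,"tx": 0,"ty": 60,"tz": 0,"wx": 0,"wy": 0,"wz": 0},
    {"hand": 50,"tx": 0,"ty": 60,"tz": 0,"wx": 0,"wy": 0,"wz": 0},
    {"hand": 50,"tx": 0,"ty": 60,"tz": 0,"wx": 0,"wy": 0,"wz": 0},
    {"hand": 50,"tx": 0,"ty": 60,"tz": 0,"wx": 0,"wy": 0,"wz": 0},
    {"hand": 50,"tx": 0,"ty": 45,"tz": 0,"wx": 0,"wy": 0,"wz": 0},
  ],
)

```text
clock: 12.9
eef_pos: [526.7, 401.6, 345.7]
tcp_rot: [3.141, 0.001, -3.075]
contact_force: [0.2, -0.4, 0.3]
opening: 0.586
grasp_force: 0.0
```

Emit:
arm_command(
  deltas=[
    {"hand": 50,"tx": 0,"ty": 4,"tz": 20,"wx": 0,"wy": 0,"wz": 0},
    {"hand": 50,"tx": 0,"ty": 0,"tz": 20,"wx": 0,"wy": 0,"wz": 0},
    {"hand": 50,"tx": 0,"ty": 0,"tz": 10,"wx": 0,"wy": 0,"wz": 0},
    {"hand": 50,"tx": 0,"ty": 0,"tz": 0,"wx": 0,"wy": 0,"wz": 0},
  ],
)

```text
clock: 13.4
eef_pos: [526.6, 402.5, 294.0]
tcp_rot: [-3.141, -0.001, -3.076]
contact_force: [-0.9, -0.3, -0.6]
opening: 0.59
grasp_force: 0.0
```

```bash
python3 - <<'E'
from rig import r, imaging
import cv2,numpy as np
from h import *
t=imaging.grab_frame("top")["image"][:,:,::-1]; s=imaging.grab_frame("side")["image"][:,:,::-1]
print(r.sense()["eef_pos"],r.sense()["opening"])
for y in(405,411,417): print(y,proj("side",[[448,y-5,232],[522,y,232],[594,y+5,232]]).round(1).tolist(),proj("top",[[448,y-5,232],[594,y+5,232]]).round(1).tolist())
c=np.hstack([cv2.resize(t[180:280,140:220],None,fx=5,fy=5),cv2.resize(s[80:180,290:370],None,fx=5,fy=5)]);cv2.imwrite("pics/bar.png",c)
E
```

```text
[527.11235167 403.31705432 295.31756199] 0.588613354918402
405 [[300.6, 127.5], [327.4, 126.7], [353.4, 125.9]] [[174.8, 261.4], [171.7, 199.0]]
411 [[300.6, 126.2], [327.4, 125.4], [353.3, 124.7]] [[172.2, 261.4], [169.1, 199.0]]
417 [[300.6, 125.0], [327.3, 124.2], [353.2, 123.4]] [[169.7, 261.4], [166.5, 199.0]]
```

View pics/bar.png

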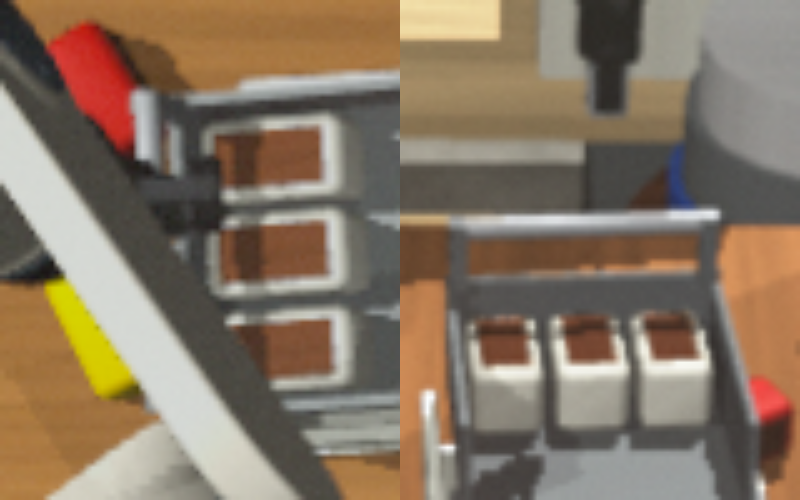

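The bar centre is near y = 412; the open fingers stand above it at side crop (607,100). I go down to straddle it, then narrow the fingers.

Emit:
arm_command(
  deltas=[
    {"hand": 50,"tx": 0,"ty": 9,"tz": 10,"wx": 0,"wy": 0,"wz": 0},
    {"hand": 50,"tx": 0,"ty": 0,"tz": 20,"wx": 0,"wy": 0,"wz": 0},
    {"hand": 50,"tx": 0,"ty": 0,"tz": 20,"wx": 0,"wy": 0,"wz": 0},
    {"hand": 50,"tx": 0,"ty": 0,"tz": 20,"wx": 0,"wy": 0,"wz": 0},
    {"hand": 50,"tx": 0,"ty": 0,"tz": 10,"wx": 0,"wy": 0,"wz": 0},
    {"hand": 50,"tx": 0,"ty": 0,"tz": 0,"wx": 0,"wy": 0,"wz": 0},
  ],
)

```text
clock: 14.25
eef_pos: [525.7, 412.5, 213.4]
tcp_rot: [-3.141, -0.001, -3.075]
contact_force: [-0.9, -0.7, 0.4]
opening: 0.585
grasp_force: 0.0
```

Emit:
arm_command(
  deltas=[
    {"hand": 20,"tx": 0,"ty": 0,"tz": 0,"wx": 0,"wy": 0,"wz": 0},
    {"hand": 20,"tx": 0,"ty": 0,"tz": 0,"wx": 0,"wy": 0,"wz": 0},
    {"hand": 20,"tx": 0,"ty": 0,"tz": 0,"wx": 0,"wy": 0,"wz": 0},
    {"hand": 20,"tx": 0,"ty": 0,"tz": 0,"wx": 0,"wy": 0,"wz": 0},
  ],
  squeeze=20,
)

```text
clock: 14.75
eef_pos: [526.1, 412.8, 214.7]
tcp_rot: [3.141, 0.0, -3.075]
contact_force: [0.2, 0.6, 0.1]
opening: 0.233
grasp_force: 0.0
```

```bash
python3 - <<'E'
import numpy as np
# rack frame 2D (forward f, up z); bar about hinge, tool tilt phi toward front, bar stays 18 mm behind TCP
def tcp(th):
    a=np.arctan2(117,162)+th; phi=.5*th
    bar=200*np.array([-np.cos(a),np.sin(a)])
    ax=np.array([-np.sin(phi),-np.cos(phi)])  # tool z: hand leans forward, tips point back
    return bar+18*ax,phi
N=16;T=np.linspace(0,1.04,N+1)
for i in range(N):
    p,f=tcp(T[i]);q,g=tcp(T[i+1]);d=q-p
    z=np.array([-np.sin(f),-np.cos(f)]);y=np.array([-np.cos(f),np.sin(f)])  # tool y points backward
    print(i,"ty %.1f tz %.1f wx %.4f"%(d@y,d@z,-(g-f)))
E
```

```text
0 ty -7.4 tz -10.3 wx -0.0325
1 ty -7.7 tz -10.0 wx -0.0325
2 ty -8.0 tz -9.8 wx -0.0325
3 ty -8.3 tz -9.5 wx -0.0325
4 ty -8.6 tz -9.2 wx -0.0325
5 ty -8.9 tz -8.9 wx -0.0325
6 ty -9.2 tz -8.6 wx -0.0325
7 ty -9.5 tz -8.2 wx -0.0325
8 ty -9.7 tz -7.9 wx -0.0325
9 ty -10.0 tz -7.6 wx -0.0325
10 ty -10.2 tz -7.2 wx -0.0325
11 ty -10.5 tz -6.9 wx -0.0325
12 ty -10.7 tz -6.5 wx -0.0325
13 ty -10.9 tz -6.1 wx -0.0325
14 ty -11.1 tz -5.8 wx -0.0325
15 ty -11.3 tz -5.4 wx -0.0325
```

Emit:
arm_command(
  deltas=[
    {"hand": 20,"tx": 0,"ty": -7.5,"tz": -10,"wx": -0.0325,"wy": 0,"wz": 0},
    {"hand": 20,"tx": 0,"ty": -7.5,"tz": -10,"wx": -0.0325,"wy": 0,"wz": 0},
    {"hand": 20,"tx": 0,"ty": -8,"tz": -10,"wx": -0.0325,"wy": 0,"wz": 0},
    {"hand": 20,"tx": 0,"ty": -8.5,"tz": -9.5,"wx": -0.0325,"wy": 0,"wz": 0},
    {"hand": 20,"tx": 0,"ty": -8.5,"tz": -9,"wx": -0.0325,"wy": 0,"wz": 0},
    {"hand": 20,"tx": 0,"ty": -9,"tz": -9,"wx": -0.0325,"wy": 0,"wz": 0},
    {"hand": 20,"tx": 0,"ty": -9,"tz": -8.5,"wx": -0.0325,"wy": 0,"wz": 0},
    {"hand": 20,"tx": 0,"ty": -9.5,"tz": -8,"wx": -0.0325,"wy": 0,"wz": 0},
  ],
)

```text
clock: 15.75
eef_pos: [531.3, 337.0, 281.2]
tcp_rot: [2.879, 0.002, -3.076]
contact_force: [0.6, 0.7, -0.2]
opening: 0.233
grasp_force: 0.0
```

Almost no force, so I check whether the bin moved by comparing the front part of the bin with the start image.

```bash
python3 - <<'E'
from rig import r, imaging
import cv2,numpy as np
a=cv2.imread("pics/side0.png").astype(int); t0=cv2.imread("pics/top0.png").astype(int)
s=imaging.grab_frame("side")["image"][:,:,::-1].astype(int);t=imaging.grab_frame("top")["image"][:,:,::-1].astype(int)
cv2.imwrite("pics/s2.png",s);cv2.imwrite("pics/t2.png",t)
d=np.abs(s-a).max(2)>40; dt=np.abs(t-t0).max(2)>40
for y in range(115,215,5): print(y,"".join("#" if d[y:y+5,x:x+5].mean()>.5 else "." for x in range(290,375,5)))
print()
for y in range(185,280,5): print(y,"".join("#" if dt[y:y+5,x:x+5].mean()>.5 else "." for x in range(160,270,5)))
E
```

```text
115 .................
120 ........#........
125 .................
130 .................
135 .................
140 .................
145 .................
150 .................
155 .................
160 .................
165 .................
170 .................
175 .................
180 .................
185 .................
190 .................
195 .................
200 .................
205 .................
210 .................

185 .#################....
190 .##################...
195 ..####...##########..#
200 ..#################..#
205 ..#######.##......##.#
210 ...######.##......####
215 ..######..##..###..###
220 ..#############....###
225 ....######..........##
230 ....######..........##
235 .....##.............##
240 .....###............##
245 .....###............##
250 ......###...........##
255 ......###...........##
260 .......##...........##
265 ....................##
270 .......###..........##
275 .......####.......####[ WARN:0@0.869] global loadsave.cpp:1063 imwrite_ Unsupported depth image for selected encoder is fallbacked to CV_8U.
```

The bin did not move: the tips slipped over the bar because they were hooked too shallow. I go back, lower, and close onto the bar.

Emit:
arm_command(
  deltas=[
    {"hand": 40,"tx": 0,"ty": 0,"tz": 0,"wx": 0.13,"wy": 0,"wz": 0},
    {"hand": 50,"tx": 0,"ty": 0,"tz": -5,"wx": 0.13,"wy": 0,"wz": 0},
    {"hand": 50,"tx": 0,"ty": 40,"tz": 0,"wx": 0,"wy": 0,"wz": 0},
    {"hand": 50,"tx": 0,"ty": 36,"tz": 0,"wx": 0,"wy": 0,"wz": 0},
    {"hand": 50,"tx": 0,"ty": 0,"tz": 0,"wx": 0,"wy": 0,"wz": 0},
  ],
)

```text
clock: 16.48
eef_pos: [525.4, 415.6, 284.5]
tcp_rot: [3.141, 0.0, -3.073]
contact_force: [-0.7, -1.1, -0.3]
opening: 0.586
grasp_force: 0.0
```

Emit:
arm_command(
  deltas=[
    {"hand": 50,"tx": 0,"ty": 0,"tz": 20,"wx": 0,"wy": 0,"wz": 0},
    {"hand": 50,"tx": 0,"ty": 0,"tz": 20,"wx": 0,"wy": 0,"wz": 0},
    {"hand": 50,"tx": 0,"ty": 0,"tz": 20,"wx": 0,"wy": 0,"wz": 0},
    {"hand": 50,"tx": 0,"ty": 0,"tz": 12,"wx": 0,"wy": 0,"wz": 0},
    {"hand": 50,"tx": 0,"ty": 0,"tz": 8,"wx": 0,"wy": 0,"wz": 0},
    {"hand": 50,"tx": 0,"ty": 0,"tz": 0,"wx": 0,"wy": 0,"wz": 0},
  ],
)

```text
clock: 17.23
eef_pos: [525.9, 413.1, 204.2]
tcp_rot: [-3.141, -0.001, -3.075]
contact_force: [-0.8, 0.1, -0.0]
opening: 0.587
grasp_force: 0.0
```

Emit:
arm_command(
  deltas=[
    {"hand": 8,"tx": 0,"ty": 0,"tz": 0,"wx": 0,"wy": 0,"wz": 0},
    {"hand": 8,"tx": 0,"ty": 0,"tz": 0,"wx": 0,"wy": 0,"wz": 0},
    {"hand": 8,"tx": 0,"ty": 0,"tz": 0,"wx": 0,"wy": 0,"wz": 0},
    {"hand": 8,"tx": 0,"ty": 0,"tz": 0,"wx": 0,"wy": 0,"wz": 0},
    {"hand": 8,"tx": 0,"ty": 0,"tz": 0,"wx": 0,"wy": 0,"wz": 0},
  ],
  squeeze=20,
)

```text
clock: 17.85
eef_pos: [526.2, 413.7, 205.1]
tcp_rot: [3.141, 0.001, -3.075]
contact_force: [0.9, 2.3, 3.0]
opening: 0.094
grasp_force: 1.8
```

```bash
python3 - <<'E'
from rig import r, imaging
import cv2,numpy as np
from h import *
s=imaging.grab_frame("side")["image"][:,:,::-1].copy()
print(proj("side",[[526,413.7,205],[526,413.7,232],[526,413.7,202]]))
cv2.imwrite("pics/bar2.png",cv2.resize(s[85:185,280:380],None,fx=6,fy=6,interpolation=cv2.INTER_CUBIC))
E
```

```text
[[328.51723396 132.88247489]
 [328.80826787 124.88017346]
 [328.48531147 133.7599826 ]]
```

View pics/bar2.png

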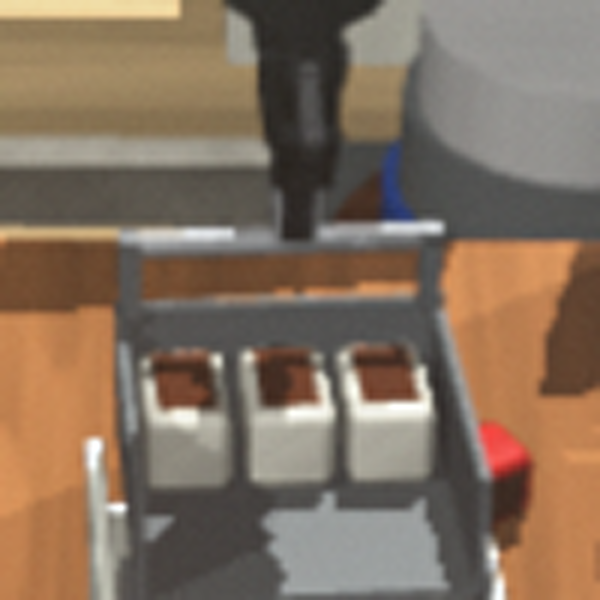

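The front tip ends at (300,237), only halfway down the bar, so the real tips sit about 25 mm above the nominal TCP. The gap down to the wall top (row 300) is free. I reopen, go 17 mm lower and close.

Emit:
arm_command(
  deltas=[
    {"hand": 40,"tx": 0,"ty": 0,"tz": 0,"wx": 0,"wy": 0,"wz": 0},
    {"hand": 40,"tx": 0,"ty": 0,"tz": 0,"wx": 0,"wy": 0,"wz": 0},
    {"hand": 40,"tx": 0,"ty": 0,"tz": 0,"wx": 0,"wy": 0,"wz": 0},
    {"hand": 40,"tx": 0,"ty": 0,"tz": 9,"wx": 0,"wy": 0,"wz": 0},
    {"hand": 40,"tx": 0,"ty": 0,"tz": 8,"wx": 0,"wy": 0,"wz": 0},
    {"hand": 40,"tx": 0,"ty": 0,"tz": 0,"wx": 0,"wy": 0,"wz": 0},
  ],
)

```text
clock: 18.65
eef_pos: [525.3, 412.8, 186.3]
tcp_rot: [-3.14, -0.002, -3.075]
contact_force: [0.1, -0.2, 1.0]
opening: 0.469
grasp_force: 0.0
```

Emit:
arm_command(
  deltas=[
    {"hand": 6,"tx": 0,"ty": 0,"tz": 0,"wx": 0,"wy": 0,"wz": 0},
    {"hand": 6,"tx": 0,"ty": 0,"tz": 0,"wx": 0,"wy": 0,"wz": 0},
    {"hand": 6,"tx": 0,"ty": 0,"tz": 0,"wx": 0,"wy": 0,"wz": 0},
    {"hand": 6,"tx": 0,"ty": 0,"tz": 0,"wx": 0,"wy": 0,"wz": 0},
    {"hand": 6,"tx": 0,"ty": 0,"tz": 0,"wx": 0,"wy": 0,"wz": 0},
  ],
  squeeze=25,
)

```text
clock: 19.27
eef_pos: [526.1, 413.7, 187.9]
tcp_rot: [3.141, 0.001, -3.075]
contact_force: [0.3, 3.4, 0.3]
opening: 0.125
grasp_force: 24.9
```

Now the bar is gripped (opening 0.125, 25 N). I recompute the arc with less tilt.

```bash
python3 - <<'E'
import numpy as np
K=.3;D=32
def tcp(th):
    a=np.arctan2(117,162)+th; phi=K*th
    return 200*np.array([-np.cos(a),np.sin(a)])+D*np.array([-np.sin(phi),-np.cos(phi)]),phi
N=16;T=np.linspace(0,1.02,N+1)
for i in range(N):
    p,f=tcp(T[i]);q,g=tcp(T[i+1]);d=q-p
    z=np.array([-np.sin(f),-np.cos(f)]);y=np.array([-np.cos(f),np.sin(f)])
    print(i,"ty %.1f tz %.1f wx %.4f"%(d@y,d@z,-(g-f)),(q-tcp(0)[0]).round(0))
E
```

```text
0 ty -7.2 tz -10.1 wx -0.0191 [ 7. 10.]
1 ty -7.6 tz -9.7 wx -0.0191 [15. 20.]
2 ty -8.0 tz -9.4 wx -0.0191 [23. 29.]
3 ty -8.5 tz -9.0 wx -0.0191 [32. 37.]
4 ty -8.8 tz -8.6 wx -0.0191 [42. 45.]
5 ty -9.2 tz -8.1 wx -0.0191 [52. 52.]
6 ty -9.6 tz -7.7 wx -0.0191 [62. 59.]
7 ty -9.9 tz -7.2 wx -0.0191 [73. 65.]
8 ty -10.2 tz -6.7 wx -0.0191 [84. 70.]
9 ty -10.5 tz -6.2 wx -0.0191 [95. 74.]
10 ty -10.8 tz -5.7 wx -0.0191 [107.  78.]
11 ty -11.0 tz -5.2 wx -0.0191 [119.  80.]
12 ty -11.2 tz -4.7 wx -0.0191 [131.  83.]
13 ty -11.4 tz -4.2 wx -0.0191 [143.  84.]
14 ty -11.6 tz -3.6 wx -0.0191 [155.  84.]
15 ty -11.8 tz -3.1 wx -0.0191 [167.  84.]
```

Emit:
arm_command(
  deltas=[
    {"hand": 6,"tx": 0,"ty": -7,"tz": -10,"wx": -0.02,"wy": 0,"wz": 0},
    {"hand": 6,"tx": 0,"ty": -7.5,"tz": -9.5,"wx": -0.02,"wy": 0,"wz": 0},
    {"hand": 6,"tx": 0,"ty": -8,"tz": -9.5,"wx": -0.02,"wy": 0,"wz": 0},
    {"hand": 6,"tx": 0,"ty": -8.5,"tz": -9,"wx": -0.02,"wy": 0,"wz": 0},
  ],
)

```text
clock: 19.77
eef_pos: [528.3, 382.6, 225.9]
tcp_rot: [3.058, 0.001, -3.075]
contact_force: [-1.0, 6.7, 1.8]
opening: 0.128
grasp_force: 24.7
```

Emit:
arm_command(
  deltas=[
    {"hand": 6,"tx": 0,"ty": -9,"tz": -8.5,"wx": -0.019,"wy": 0,"wz": 0},
    {"hand": 6,"tx": 0,"ty": -9,"tz": -8,"wx": -0.019,"wy": 0,"wz": 0},
    {"hand": 6,"tx": 0,"ty": -9.5,"tz": -7.5,"wx": -0.019,"wy": 0,"wz": 0},
    {"hand": 6,"tx": 0,"ty": -10,"tz": -7,"wx": -0.019,"wy": 0,"wz": 0},
  ],
)

```text
clock: 20.27
eef_pos: [531.2, 343.0, 254.2]
tcp_rot: [2.98, 0.003, -3.075]
contact_force: [-3.3, 9.0, 12.1]
opening: 0.132
grasp_force: 25.1
```

Emit:
arm_command(
  deltas=[
    {"hand": 6,"tx": 0,"ty": -10,"tz": -7.5,"wx": -0.019,"wy": 0,"wz": 0},
    {"hand": 6,"tx": 0,"ty": -10.5,"tz": -7,"wx": -0.019,"wy": 0,"wz": 0},
    {"hand": 6,"tx": 0,"ty": -11,"tz": -6,"wx": -0.019,"wy": 0,"wz": 0},
    {"hand": 6,"tx": 0,"ty": -11,"tz": -5.5,"wx": -0.019,"wy": 0,"wz": 0},
  ],
)

```text
clock: 20.78
eef_pos: [534.5, 295.1, 271.2]
tcp_rot: [2.906, 0.003, -3.075]
contact_force: [-0.4, 4.6, 4.7]
opening: 0.131
grasp_force: 25.0
```

Emit:
arm_command(
  deltas=[
    {"hand": 6,"tx": 0,"ty": -11,"tz": -4.5,"wx": -0.019,"wy": 0,"wz": 0},
    {"hand": 6,"tx": 0,"ty": -11.5,"tz": -4,"wx": -0.019,"wy": 0,"wz": 0},
    {"hand": 6,"tx": 0,"ty": -11.5,"tz": -3.5,"wx": -0.019,"wy": 0,"wz": 0},
    {"hand": 6,"tx": 0,"ty": -5,"tz": -1.5,"wx": 0,"wy": 0,"wz": 0},
    {"hand": 6,"tx": 0,"ty": 0,"tz": 0,"wx": 0,"wy": 0,"wz": 0},
    {"hand": 6,"tx": 0,"ty": 0,"tz": 0,"wx": 0,"wy": 0,"wz": 0},
    {"hand": 6,"tx": 0,"ty": 0,"tz": 0,"wx": 0,"wy": 0,"wz": 0},
    {"hand": 6,"tx": 0,"ty": 0,"tz": 0,"wx": 0,"wy": 0,"wz": 0},
  ],
)

```text
clock: 21.78
eef_pos: [537.3, 253.8, 273.2]
tcp_rot: [2.853, 0.002, -3.075]
contact_force: [1.9, 0.1, 6.2]
opening: 0.129
grasp_force: 26.2
```

```bash
python3 - <<'E'
from rig import r, imaging
import cv2,numpy as np
t=imaging.grab_frame("top")["image"][150:300,140:360,::-1]; s=imaging.grab_frame("side")["image"][60:300,260:420,::-1]
c=np.zeros((600,800,3),np.uint8);c[:273,:400]=cv2.resize(t,(400,273));c[:,400:]=cv2.resize(s,(400,600))
cv2.imwrite("pics/tip.png",c)
E
```

```text
(no output)
```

View pics/tip.png

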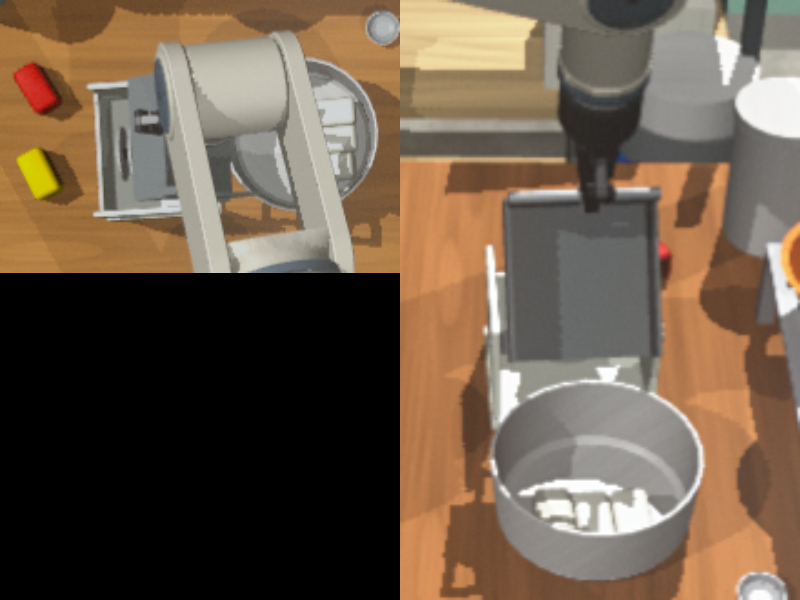

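The picture shows all three pieces on the pot floor (side crop about (555,505)–(630,510)) and the bin empty. I bring the bin back along the same arc.

Emit:
arm_command(
  deltas=[
    {"hand": 6,"tx": 0,"ty": 5,"tz": 1.5,"wx": 0,"wy": 0,"wz": 0},
    {"hand": 6,"tx": 0,"ty": 11.5,"tz": 3.5,"wx": 0.019,"wy": 0,"wz": 0},
    {"hand": 6,"tx": 0,"ty": 11.5,"tz": 4,"wx": 0.019,"wy": 0,"wz": 0},
    {"hand": 6,"tx": 0,"ty": 11,"tz": 4.5,"wx": 0.019,"wy": 0,"wz": 0},
    {"hand": 6,"tx": 0,"ty": 11,"tz": 5.5,"wx": 0.019,"wy": 0,"wz": 0},
    {"hand": 6,"tx": 0,"ty": 11,"tz": 6,"wx": 0.019,"wy": 0,"wz": 0},
    {"hand": 6,"tx": 0,"ty": 10.5,"tz": 7,"wx": 0.019,"wy": 0,"wz": 0},
    {"hand": 6,"tx": 0,"ty": 10,"tz": 7.5,"wx": 0.019,"wy": 0,"wz": 0},
  ],
)

```text
clock: 22.88
eef_pos: [530.9, 342.1, 253.0]
tcp_rot: [2.986, 0.001, -3.075]
contact_force: [2.3, 2.1, 3.7]
opening: 0.124
grasp_force: 26.6
```

Emit:
arm_command(
  deltas=[
    {"hand": 6,"tx": 0,"ty": 10,"tz": 7,"wx": 0.019,"wy": 0,"wz": 0},
    {"hand": 6,"tx": 0,"ty": 9.5,"tz": 7.5,"wx": 0.019,"wy": 0,"wz": 0},
    {"hand": 6,"tx": 0,"ty": 9,"tz": 8,"wx": 0.019,"wy": 0,"wz": 0},
    {"hand": 6,"tx": 0,"ty": 9,"tz": 8.5,"wx": 0.019,"wy": 0,"wz": 0},
    {"hand": 6,"tx": 0,"ty": 8.5,"tz": 9,"wx": 0.02,"wy": 0,"wz": 0},
    {"hand": 6,"tx": 0,"ty": 8,"tz": 9.5,"wx": 0.02,"wy": 0,"wz": 0},
    {"hand": 6,"tx": 0,"ty": 7.5,"tz": 8,"wx": 0.02,"wy": 0,"wz": 0},
    {"hand": 6,"tx": 0,"ty": 3,"tz": 4,"wx": 0.02,"wy": 0,"wz": 0},
  ],
)

```text
clock: 23.88
eef_pos: [525.9, 409.0, 195.6]
tcp_rot: [-3.136, -0.002, -3.075]
contact_force: [7.2, -7.9, -6.9]
opening: 0.124
grasp_force: 24.8
```

Emit:
arm_command(
  deltas=[
    {"hand": 6,"tx": 0,"ty": 3,"tz": 4,"wx": 0,"wy": 0,"wz": 0},
    {"hand": 50,"tx": 0,"ty": 0,"tz": 0,"wx": 0,"wy": 0,"wz": 0},
    {"hand": 50,"tx": 0,"ty": 0,"tz": 0,"wx": 0,"wy": 0,"wz": 0},
    {"hand": 50,"tx": 0,"ty": 0,"tz": 0,"wx": 0,"wy": 0,"wz": 0},
    {"hand": 50,"tx": 0,"ty": 0,"tz": -20,"wx": 0,"wy": 0,"wz": 0},
    {"hand": 50,"tx": 0,"ty": 0,"tz": -40,"wx": 0,"wy": 0,"wz": 0},
    {"hand": 50,"tx": 0,"ty": 0,"tz": -50,"wx": 0,"wy": 0,"wz": 0},
    {"hand": 50,"tx": 0,"ty": 0,"tz": -50,"wx": 0,"wy": 0,"wz": 0},
  ],
)

```text
clock: 24.88
eef_pos: [525.8, 413.7, 357.6]
tcp_rot: [3.141, 0.001, -3.075]
contact_force: [0.2, 1.3, 0.2]
opening: 0.584
grasp_force: 0.0
```

Emit:
arm_command(
  deltas=[
    {"hand": 50,"tx": 0,"ty": 0,"tz": -20,"wx": 0,"wy": 0,"wz": 0},
    {"hand": 50,"tx": 0,"ty": 0,"tz": 0,"wx": 0,"wy": 0,"wz": 0},
    {"hand": 50,"tx": 0,"ty": 0,"tz": 0,"wx": 0,"wy": 0,"wz": 0},
    {"hand": 50,"tx": 0,"ty": 0,"tz": 0,"wx": 0,"wy": 0,"wz": 0},
    {"hand": 50,"tx": 0,"ty": 0,"tz": 0,"wx": 0,"wy": 0,"wz": 0},
    {"hand": 50,"tx": 0,"ty": 0,"tz": 0,"wx": 0,"wy": 0,"wz": 0},
    {"hand": 50,"tx": 0,"ty": 0,"tz": 0,"wx": 0,"wy": 0,"wz": 0},
    {"hand": 50,"tx": 0,"ty": 0,"tz": 0,"wx": 0,"wy": 0,"wz": 0},
  ],
)

```text
clock: 25.88
eef_pos: [525.9, 413.8, 374.0]
tcp_rot: [-3.142, -0.0, -3.075]
contact_force: [-0.4, -0.2, -0.1]
opening: 0.586
grasp_force: 0.0
```

```bash
python3 - <<'E'
from rig import r, imaging
import cv2,numpy as np
a=cv2.imread("pics/side0.png").astype(int)
s=imaging.grab_frame("side")["image"][:,:,::-1].astype(int)
d=np.abs(s-a).max(2)>40
for y in range(112,290,4): print(y,"".join("#" if d[y:y+4,x:x+4].mean()>.4 else "." for x in range(286,390,4)))
print([ (n,d[b[1]:b[3],b[0]:b[2]].mean().round(3)) for n,b in dict(bowl=(285,328,345,378),mug=(400,355,455,410),sa=(390,285,418,355),sb=(210,358,250,442),jar=(242,400,273,445)).items()])
v=s[:,:,:]; print("bar rows", [int(v[112:134,x].sum(1).argmax())+112 for x in (305,312,345,350)],[int(a[112:134,x].sum(1).argmax())+112 for x in (305,312,345,350)])
E
```

```text
112 ..........................
116 ..........................
120 ..........................
124 ..........................
128 ..........................
132 ..........................
136 ..........................
140 .............#............
144 ....#.####.###.#..........
148 ....#############.........
152 ....#############.........
156 ....#############.........
160 ....####.########.........
164 ....###.########..........
168 .....##..##..##...........
172 ..........................
176 ..........................
180 .....##...................
184 ..........................
188 ..........................
192 ..........................
196 ..........................
200 ..........................
204 ..........................
208 ..............#...........
212 .................###......
216 ......##########.####.....
220 ....##################....
224 ...####################...
228 ..######################..
232 ..######################..
236 ..#######################.
240 ..##########..###########.
244 ..#########...###########.
248 ..##########..###########.
252 ...#####################..
256 ...####...#...#...######..
260 ....#.....#.......#####...
264 .#....#.......#.....##....
268 ##......#..#.......#......
272 #.........#..#####........
276 #.........................
280 ..........................
284 ..........................
288 ..........................
[('bowl', np.float64(0.051)), ('mug', np.float64(0.0)), ('sa', np.float64(0.0)), ('sb', np.float64(0.39)), ('jar', np.float64(0.004))]
bar rows [124, 123, 123, 122] [124, 123, 123, 122]
```

```bash
python3 - <<'E'
from rig import r, imaging
import cv2
a=cv2.imread("pics/side0.png"); s=imaging.grab_frame("side")["image"][:,:,::-1].copy()
t=cv2.Canny(a,60,150)[358:442,210:252]; m=cv2.matchTemplate(cv2.Canny(s,60,150)[340:460,190:270],t,cv2.TM_CCOEFF_NORMED)
print(cv2.minMaxLoc(m),"expect (20,18)")
print(r.sign_off())
E
```

```text
(-0.06526816636323929, 0.7002148032188416, (35, 28), (20, 18)) expect (20,18)
the job is handed in; nothing more can be done
None
```

The job is handed in at about 26 s: the lid is on the trivet knob up, all three cassava pieces are in the pot, the bin is back at rest, the bystanders looked unmoved in the last side view, and the hand-in returned no verdict.

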